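Move the reagent row to the other rack in reverse order

ROBOT

A 7-joint arm with a two-finger parallel gripper is mounted at the origin on a cart in front of the work surface, level with it; the furniture and walls round the work are solid. World frame = base frame: x ahead of the robot, y to its left, z up, the work surface at z = 0. Lengths are in m, angles in degrees, forces in N, time in s.
With the tool pointing down it reaches from about 0.425 to 0.875 m from the base axis. Payload 4.7 kg.
Tool frame: the origin (TCP) lies at the very end of the fingers, on their centre line; the grasp point (between the pads) lies 19 mm behind it (env.grasp_offset is the distance from the TCP to the grasp point, in m); z points along the fingers, y is the line along which they close (so a half turn about z gives the same grasp; the last joint's range is limited). The gripper opens to 87 mm and grips with 3 to 60 N. Pads are 19 mm wide; open, the fingers measure 117 mm over their backs; the gripper's body (75 mm by 190 mm) begins 51 mm behind the grasp point.
Start: joints at [-76.14, 18.392, -4.016, 83.108, 1.295, 78.541, -3.26], TCP at [0.147, 0.633, 0.223] pointing down, gripper open.
Joint ranges: [-163.93, 163.93], [-17.29, 119.83], [-79.2, 71.16], [3.27, 140.29], [-89.18, 269.18], [5.43, 117.66], [-154.24, 154.24]. Speed limits (degrees/s): [147.25, 147.25, 180, 180, 180, 180, 180].

INTERFACE

Orientations are given as [roll, pitch, yaw] about the fixed x, y, z axes, in that order (R = Rz(yaw) Ry(pitch) Rx(roll)).
In Python, from cell import env gives the robot as it stands. The module is installed in compiled form; this text tells all that it offers.
- The arm moves only by the tool drive_tool, never from a script. Its argument "moves" is one flat list of numbers, 5 for each row, row after row: the shift along the tool's x, y, z in units of 40 mm (1.0 is 40 mm), then the turn about the tool's z in units of 10 degrees (1.0 is 10 degrees), then the finger opening in mm, from 0 to 87. A call has 1 to 5 rows; each row is the pose to reach, as a shift and turn from the pose commanded when the call began, along the tool's axes at that moment; what a row does not reach only later rows make up. A row lasts 1/8 s, in which the tool goes at most 62.5 mm and 10.7 degrees, less where a joint would pass 70% of its speed; a pose out of reach is approached as far as the arm can. A call with a gripper value outside its range is refused whole. The fingers move at their own pace and stop on an object; "squeeze" is the grip in N (left out, the last holds). Time passes only in rows, so rows that repeat a pose let the fingers close. It gives the time, the measured TCP pose, the force, the opening and the grip force at its end, in the units of the state.
- env.get_obs(): the state, without advancing time (a new reading comes with each control period).
- env.read_camera(name): name is "scene" or "top"; returns (picture, depth): 400x640x3 uint8, red, green, blue; 400x640 float32, m along the optical axis (not along the pixel's ray), 0 where there is no reading.
- env.camera_model(name): a dict with "K" (3x3 intrinsics, pixels), "rvec" (rotation vector, rad) and "tvec" (3), from world to camera coordinates, as OpenCV has them. Camera axes: x right, y down, z forward; pixel columns grow to the right and rows downward; lengths in m; the calibration is good to about 2 mm. A picture is of the moment at which its call begins. camera_model takes no time and is no camera call.
- env.sign_off(): hands the job in; it is judged then, once.
The state is a dict: "time_s": time; "qpos": joint angles; "joint_velocities": joint speeds; "effort": joint torques, N m; "tool_pos": TCP position; "tool_rot": TCP orientation; "force": force on the tool from outside, world axes, zero at the start; "wrist_torque": the same for the moment, N m; "grip_width": finger opening in m; "grasp_force": force on a finger pad.
Only numpy, scipy, OpenCV 4.12 (cv2) and the standard library are available. Lean on these libraries where they do the work, as an engineer would, in place of code of your own. Each camera call takes 0.05 s, during which the arm holds its last target. There are 200 camera calls.

TASK

Staining will be worked from the other end of the bench: move the three reagent bottles, one at a time, from the blue rack to the empty white rack in reverse order, so that the bottle that is now leftmost (as seen from the robot) ends in the white rack's rightmost cell, the middle one in its middle cell, and the rightmost one in its leftmost cell. Each must stand upright on the floor of its cell; never drop or tip a bottle, and leave the forceps and the syringe where they lie.

Things in the scene. Friction and masses are not known exactly. Their poses are not given: they have to be found in the camera images.
- green_cap_bottle: white bottle with a green screw cap; 36 mm in diameter over the straight body, which is 70 mm high, 85 mm high with the cap (narrower than the body). Loose, under 0.1 kg. Origin at the centre of its underside, z up along the bottle. Grasp round the straight body from above, about 40 mm above the underside.
- green_label_bottle: amber bottle with a black screw cap and a green label; 34 mm in diameter over the straight body, which is 61 mm high, 75 mm high with the cap (narrower than the body). Loose, under 0.1 kg. Origin at the centre of its underside, z up along the bottle. Grasp round the straight body from above, about 40 mm above the underside.
- cream_label_bottle: smaller amber bottle with a black screw cap and a cream label; 29 mm in diameter over the straight body, which is 54 mm high, 68 mm high with the cap (narrower than the body). Loose, under 0.1 kg. Origin at the centre of its underside, z up along the bottle. Grasp round the straight body from above, about 40 mm above the underside.
- blue_rack: blue bottle rack, 68 (x) x 196 (y, along the row) x 22 mm high, fixed. Origin: centre of underside; y axis along the row to the robot's left (turned up to 0.4 rad), x away from the robot. Three open cells, centres at y = -64, 0, +64 mm, 60 x 60 mm inside, floor 4 mm above origin, walls 4 mm thick. Each cell holds a bottle at the start.
- white_rack: white bottle rack, 68 (x) x 196 (y, along the row) x 22 mm high, fixed. Origin: centre of underside; y axis along the row to the robot's left (turned up to 0.4 rad), x away from the robot. Three open cells, centres at y = -64, 0, +64 mm, 60 x 60 mm inside, floor 4 mm above origin, walls 4 mm thick. Empty at the start; about 245 mm left or right of the blue rack, roughly in line.
- forceps: steel dressing forceps lying on the worktop behind the blue rack (on the side away from the robot), 128 mm long along its y axis, 15 mm wide, 8 mm high; loose, its middle about 58 mm from the middle line of the rack. Origin at the centre of its underside. Not to be disturbed.
- syringe: capped plastic syringe lying on the worktop behind the white rack (on the side away from the robot), 120 mm long along its y axis, 25 mm wide, 13 mm high; loose, its middle about 58 mm from the middle line of the rack. Origin at the centre of its underside. Not to be disturbed.
Not all that is in view belongs to the job. What is shaped like the cream_label_bottle but purple or turquoise is not meant.

How it is judged:
By the outcome, as a careful person would: the job done as asked, in the order asked, and still so for the second after the job is handed in, with the robot touching nothing.
It also fails if it takes over 99 s, if anything falls off the work surface, if the arm or the gripper's body presses on something with over 40 N, if the wrist force passes 120 N, or if a joint passes its speed limit or range.

## Working session

There is one attempt and no reset: what is moved stays moved. The work goes in short steps, Python scripts to look and compute and a tool call to move; the robot and the scene stay as the last step left them, time stands still between calls to the robot, and variables do not carry over. Pictures are saved under pics/ and viewed, at most 14 in all, crops included, and the job is handed in when it is done.

Besides the shell and the picture viewer there is one more tool, called after ">>>" in YAML: its name, and indented under it one key for each argument. drive_tool: Moves the arm, as the interface text tells. Its arguments: {"type":"object","properties":{"moves":{"type":"array","items":{"type":"number"}},"squeeze":{"type":"number"}},"required":["moves"]}

```bash
mkdir -p pics; cat > h.py <<'E'
import numpy as np, cv2
from cell import env
from scipy.spatial.transform import Rotation as Ro
def cam(n):
    m=env.camera_model(n); R=cv2.Rodrigues(np.array(m["rvec"],float))[0]; return np.array(m["K"]),R,np.array(m["tvec"],float).ravel()
def cloud(n,d):
    K,R,t=cam(n); v,u=np.mgrid[:400,:640]
    p=np.stack([(u-K[0,2])/K[0,0]*d,(v-K[1,2])/K[1,1]*d,d],-1)
    return (p-t)@R
def ray(n,u,v,z):
    K,R,t=cam(n); c=-R.T@t; d=R.T@np.linalg.inv(K)@[u,v,1]; return c+d*(z-c[2])/d[2]
E
python3 - <<'E'
from h import *
for n in("scene","top"):
    p,d=env.read_camera(n); cv2.imwrite(f"pics/{n}0.png",p[...,::-1]); np.savez(f"{n}0.npz",p=p,d=d)
    K,R,t=cam(n); print(n,-R.T@t,R[2],K[0,0])
o=env.get_obs(); print(o)
print(Ro.from_euler('xyz',o['tool_rot'],degrees=True).as_matrix().round(3))
E
```

```text
scene [-0.02275058 -0.55727873  0.42242461] [ 0.64184556  0.60672812 -0.46895124] 392.98433152631975
top [ 0.30709355 -0.03446028  1.08560492] [ 0.21168891 -0.02922621 -0.97690001] 409.87744833496873
{'time_s': 0.1, 'qpos': array([-76.14028237,  18.43405732,  -4.01607023,  83.16836067,
         1.29433703,  78.54094865,  -3.26251838]), 'joint_velocities': array([ 0.03821598, -0.05265116,  0.03184261, -0.2199507 ,  0.08904626,
       -0.17128683,  0.0525068 ]), 'effort': array([-2.57110596e-04, -4.92560220e+01, -4.05910397e-01, -3.13407576e+01,
       -6.41729962e-02,  3.92962026e-02,  5.62784601e-05]), 'tool_pos': array([0.146717  , 0.63271217, 0.22157558]), 'tool_rot': array([-1.79901832e+02,  4.68635469e-03,  1.66947751e+02]), 'force': array([-0.26300151,  0.95020572, -0.98317762]), 'wrist_torque': array([-0.03584533, -0.00508806, -0.02206816]), 'grasp_force': 0.0, 'grip_width': 0.08667985499258268}
[[-0.974  0.226 -0.   ]
 [ 0.226  0.974 -0.002]
 [-0.    -0.002 -1.   ]]
```

View pics/scene0.png

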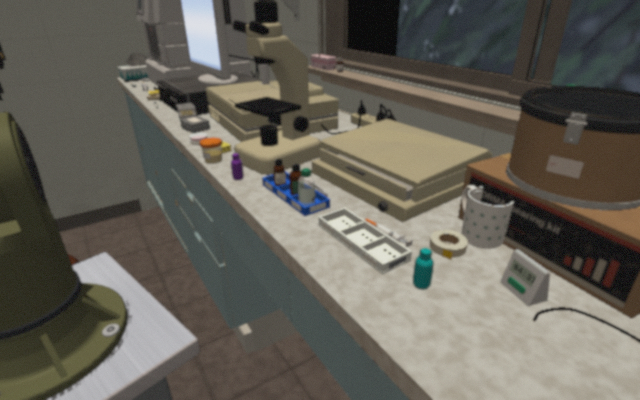

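View pics/top0.png

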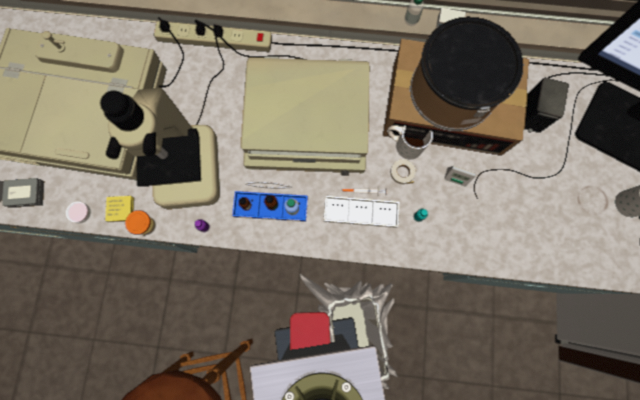

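The scene camera shows the blue rack with three bottles at about (297,190) and the white rack at (365,240). In the top view, the blue rack is centred at (270,205), with dark-capped bottles at (245,203) and (271,202) and the green-capped one at (291,206). The white rack is empty at (361,211). The purple (201,225) and turquoise (421,215) bottles are distractors and not meant. Next I'll enlarge and measure.

```bash
python3 - <<'E'
from h import *
s=np.load("scene0.npz");t=np.load("top0.npz")
a=cv2.resize(t['p'][170:240,190:440],None,fx=3.2,fy=3.2,interpolation=2)
b=cv2.resize(s['p'][145:275,225:425],None,fx=2.8,fy=2.8,interpolation=2)
o=np.zeros((a.shape[0]+b.shape[0],800,3),np.uint8);o[:a.shape[0],:a.shape[1]]=a;o[a.shape[0]:,:b.shape[1]]=b
cv2.imwrite("pics/crop1.png",o[...,::-1])
P=cloud("top",t['d'])
z=P[...,2]
hsv=cv2.cvtColor(t['p'],cv2.COLOR_RGB2HSV)
sub=np.zeros((400,640),bool);sub[180:235,220:410]=1
blue=sub&(hsv[...,0]>100)&(hsv[...,0]<130)&(hsv[...,1]>130)
white=sub&(t['p'].min(-1)>200); white[:,:318]=0; white[:194]=0
for n,m in(("blue",blue),("white",white)):
    c=max(cv2.findContours(cv2.morphologyEx(m.astype(np.uint8),cv2.MORPH_CLOSE,np.ones((7,7))),0,2)[0],key=cv2.contourArea)
    w=np.array([ray("top",*q,0.022)[:2] for q in c[:,0]],np.float32)
    r=cv2.minAreaRect(w*1000);print(n,r,cv2.contourArea(c), 'z90',np.percentile(z[m],[5,50,95]))
reg=sub&(z>0.045)
k,l,st,ce=cv2.connectedComponentsWithStats(reg.astype(np.uint8))
for i in range(1,k):
    if st[i,4]>15:
        m=l==i; q=P[m]; tp=q[q[:,2]>q[:,2].max()-.008]; print(ce[i],st[i],q[:,2].max(),tp.mean(0),(q.max(0)+q.min(0))/2)
print('table z',np.median(z[215:225,310:320]), P[245,300])
# heights map around
for (u,v) in((305,165),(400,170),(185,165),(412,140),(405,172)): print(u,v,P[v,u].round(3))
E
```

```text
blue ((544.7532958984375, 53.9267463684082), (192.76217651367188, 67.08648681640625), 77.50920867919922) 1681.5 z90 [0.00062518 0.00493024 0.02972483]
white ((494.95147705078125, -183.90359497070312), (196.6187744140625, 68.1589126586914), 76.39947509765625) 1718.0 z90 [3.90410848e-05 3.71074009e-03 2.15123730e-02]
[269.84285714 200.96428571] [264 195  13  13 140] 1.085604918402485 [ 0.30709355 -0.03446028  1.08560492] [0.4360838  0.01540116 0.56531328]
[242.92929293 201.98989899] [238 197  11  11  99] 0.07476494694918405 [0.55864472 0.11865333 0.07018408] [0.55749659 0.11819817 0.06017221]
[290.81871345 205.20467836] [284 198  15  15 171] 0.09234769288080831 [ 0.53013273 -0.00273829  0.08814242] [ 0.52981667 -0.00311305  0.06957578]
table z -0.00132790386484002 [ 0.43183703 -0.00970419 -0.00306789]
305 165 [ 0.635 -0.055  0.041]
400 170 [ 0.594 -0.313 -0.001]
185 165 [0.64  0.226 0.165]
412 140 [ 0.667 -0.357  0.02 ]
405 172 [ 0.586 -0.325 -0.001]
```

View pics/crop1.png

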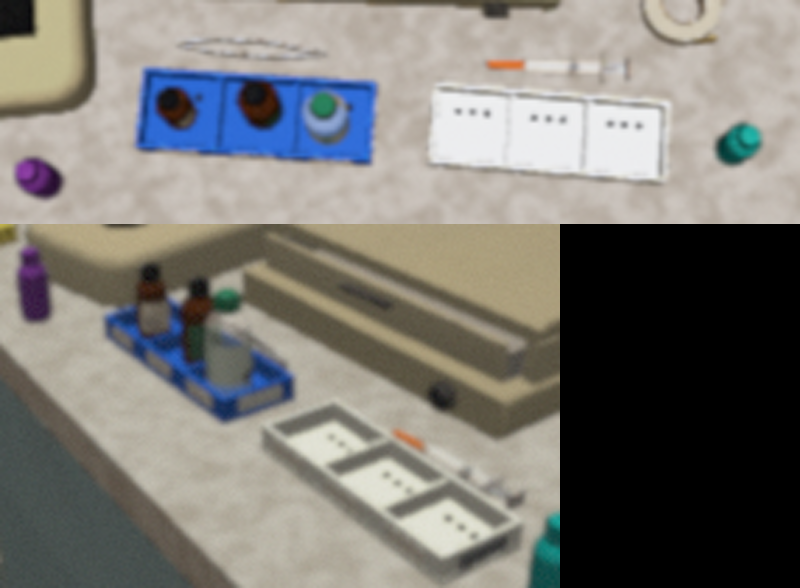

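The crop settles the bottles. Leftmost (crop 175,107 / top 243,202) is amber with a cream label, so cream_label_bottle. The middle one (crop 260,105 / top 270,201) is amber with a green label, and the rightmost (crop 325,117 / top 291,205) is white with a green cap. Next I need cap centres by ray casting and the obstacle heights nearby.

```bash
python3 - <<'E'
from h import *
t=np.load("top0.npz");s=np.load("scene0.npz");P=cloud("top",t['d']);z=P[...,2];p=t['p'].astype(int)
hsv=cv2.cvtColor(t['p'],cv2.COLOR_RGB2HSV)
dark=(p.max(-1)<60); green=(hsv[...,0]>45)&(hsv[...,0]<95)&(hsv[...,1]>90)
for n,m,(u0,u1),h in(("cream",dark,(236,256),.072),("glabel",dark,(262,280),.079),("gcap",green,(284,300),.089)):
    w=np.zeros((400,640),np.uint8); w[193:215,u0:u1]=m[193:215,u0:u1]
    k,l,st,ce=cv2.connectedComponentsWithStats(w)
    i=1+np.argmax(st[1:,4]); print(n,ce[i],st[i],ray("top",*ce[i],h).round(4), 'depth',np.median(P[l==i],0).round(4))
Q=np.concatenate([P[t['d']>.05],cloud("scene",s['d'])[s['d']>.05]])
# height map max over 4cm grid
xs=np.arange(.36,.80,.04);ys=np.arange(.48,-.44,-.04)
print("     "+" ".join(f"{y:5.2f}" for y in ys))
for x in xs[::-1]:
    print(f"{x:.2f}"," ".join("%5d"%(1000*np.percentile(c,97)) if len(c)>3 else "   - " for c in [Q[(abs(Q[:,0]-x)<.02)&(abs(Q[:,1]-y)<.02)&(Q[:,2]<.6),2] for y in ys]))
E
```

```text
cream [244.15492958 202.71830986] [240 198  10  12  71] [0.5509 0.1127 0.072 ] depth [0.5537 0.1146 0.0587]
glabel [270.65384615 201.71153846] [265 196  12  14 104] [0.5415 0.0455 0.079 ] depth [0.5458 0.0464 0.0645]
gcap [290.53191489 202.4893617 ] [287 199   8   8  47] [ 0.5296 -0.004   0.089 ] depth [ 0.5296 -0.0038  0.0881]
      0.48  0.44  0.40  0.36  0.32  0.28  0.24  0.20  0.16  0.12  0.08  0.04  0.00 -0.04 -0.08 -0.12 -0.16 -0.20 -0.24 -0.28 -0.32 -0.36 -0.40
0.80   120   120  -786    50  -896   275   274    49     2     3    98    98    99   100   100   100   101   101   101     3   124   265   261
0.76   120   120  -706    85    48   307   299   117    40     2    97    97    97    98    98    98    99    99    98   120   124   265   259
0.72   125   120   115    88   161   245   325   162    37    84    95    95    96    95    96    97    97    97    95   123   124   265   259
0.68   110   117   117   160   359   433   431   164    32    44    91    92    94    94    94    95    95    96    93   119   121   264   264
0.64    21    20    14   162   365   416   404   163   
[... 388 characters left out ...]
 0    62    61     2     2    67     5    19    21    21    60    88    57    21    19    21    21    21    21     2     2     2
0.48  -891  -893  -893    -1     1     1     1     2     2     2     2     2    18    19    21    21    21    19     7    21    68     6     2
0.44  -893  -893  -893  -893  -891  -891  -892     0     1     1     1     1     1     2     1     2     4    20    21    21    67    57     1
0.40  -892  -894  -893  -890  -892  -889  -891  -890  -892  -891  -890     0     1     1     1     1     1     1     1     1     1     1     1
0.36  -891  -893  -891  -894  -893  -892  -889  -891  -892  -889  -892  -745  -692  -743    -1     1     1     0     0     1     1     1     1
```

```bash
python3 - <<'E'
from h import *
A=[cloud(n,np.load(n+"0.npz")['d']).reshape(-1,3) for n in("top","scene")]
for nm,x,y,h,bh in(("cream",.5575,.117,.072,.058),("glabel",.545,.048,.079,.065),("gcap",.530,-.003,.089,.074)):
    for n,Q in zip(("top","scene"),A):
        c=Q[(np.hypot(Q[:,0]-x,Q[:,1]-y)<.025)]
        for lo,hi,k in((h-.006,h+.006,"cap"),(.028,bh-.006,"body")):
            q=c[(c[:,2]>lo)&(c[:,2]<hi)]
            if len(q)>3: print(nm,n,k,len(q),q.mean(0).round(4),((np.percentile(q,4,0)+np.percentile(q,96,0))/2).round(4),np.ptp(q,0).round(3))
E
```

```text
cream top cap 39 [0.5584 0.1187 0.0701] [0.5593 0.1185 0.0704] [0.018 0.016 0.009]
cream top body 32 [0.5495 0.1135 0.0428] [0.5524 0.1166 0.0413] [0.018 0.026 0.021]
cream scene cap 27 [0.5557 0.114  0.0697] [0.5567 0.1156 0.0691] [0.014 0.018 0.006]
cream scene body 113 [0.5512 0.108  0.0406] [0.5544 0.1109 0.0406] [0.03  0.023 0.024]
glabel top cap 42 [0.55   0.0494 0.0775] [0.55   0.0495 0.0769] [0.016 0.018 0.008]
glabel top body 61 [0.5423 0.0457 0.0481] [0.5467 0.0485 0.0441] [0.03  0.033 0.03 ]
glabel scene cap 35 [0.548  0.0457 0.0765] [0.5487 0.0465 0.0762] [0.018 0.016 0.006]
glabel scene body 126 [0.5367 0.0413 0.0449] [0.5388 0.0431 0.0438] [0.023 0.025 0.031]
gcap top cap 52 [ 0.5299 -0.0029  0.0879] [ 0.53   -0.0028  0.0875] [0.018 0.02  0.009]
gcap top body 95 [ 0.5228 -0.0039  0.0569] [ 0.5289 -0.003   0.0499] [0.035 0.036 0.039]
gcap scene cap 47 [ 0.5272 -0.0078  0.0869] [ 0.5282 -0.0065  0.0862] [0.02  0.019 0.007]
gcap scene body 289 [ 0.5201 -0.0142  0.0491] [ 0.524  -0.0104  0.0486] [0.033 0.034 0.04 ]
```

```bash
cat >> h.py <<'E'
def go(x,y,z,yd=None):
    "units from the present pose to TCP x,y,z with tool y axis at world angle yd"
    o=env.get_obs(); R=Ro.from_euler('xyz',o['tool_rot'],degrees=True).as_matrix(); p=o['tool_pos']
    a=np.degrees(np.arctan2(R[1,1],R[0,1])); d=R.T@(np.array([x,y,z])-p)/.04
    print('t',round(o['time_s'],2),'tcp',p.round(4),'yd',a.round(1),'->',d.round(3),'turn',round(-(((yd-a+180)%360)-180)/10,2) if yd is not None else '')
E
echo "from h import *; go(.44,.12,.22,-12.5)" | python3 -
```

```text
t 0.1 tcp [0.1467 0.6327 0.2216] yd 76.9 -> [-10.037 -10.831   0.059] turn 8.94
```

>>> drive_tool:
  moves: [-1,-1.08,0,0.9,60,-2,-2.17,0,1.8,60,-3,-3.25,0,2.7,60,-4,-4.34,0,3.6,60,-5,-5.4,0,4.5,60]
  squeeze: 10

```text
time_s: 0.72
tool_pos: [0.2936, 0.3756, 0.2223]
tool_rot: [-180.0, 0.0, 121.6]
force: [0.8, -0.0, 1.1]
grip_width: 0.0607
grasp_force: 0.0
```

```bash
echo "from h import *; go(.44,.12,.22,-12.5); print(env.get_obs()['qpos'].round(0))" | python3 -
```

```text
t 0.72 tcp [0.2936 0.3756 0.2223] yd 31.6 -> [-7.36  -0.236  0.057] turn 4.41
[-64.  -3.   8. 107.   0.  76. -24.]
```

>>> drive_tool:
  moves: [-1.5,-0.05,0,0.9,60,-3,-0.1,0,1.8,60,-4.5,-0.14,0,2.7,60,-6,-0.19,0,3.6,60,-7.36,-0.24,0,4.4,60]

```text
time_s: 1.35
tool_pos: [0.4411, 0.1206, 0.2225]
tool_rot: [180.0, -0.0, 77.6]
force: [0.9, 1.1, -0.4]
grip_width: 0.0597
grasp_force: 0.0
```

```bash
echo "from h import *; go(.5585,.118,.16,-12.5); print(env.get_obs()['qpos'].round(0))" | python3 -
```

```text
t 1.35 tcp [0.4411 0.1206 0.2225] yd -12.4 -> [0.564 2.881 1.562] turn 0.01
[-46.  -7.  26. 110.   3.  76. -34.]
```

>>> drive_tool:
  moves: [0.2,1,0.5,0,60,0.4,2,1,0,60,0.56,2.88,1.56,0,60,0.56,2.88,2.2,0,60,0.56,2.88,2.8,0,60]

```text
time_s: 1.98
tool_pos: [0.5577, 0.1202, 0.1089]
tool_rot: [-179.9, 0.1, 77.9]
force: [-0.1, 0.4, 0.0]
grip_width: 0.06
grasp_force: 0.0
```

```bash
python3 - <<'E'
from h import *
go(.5585,.118,.028,-12.5)
p,d=env.read_camera("scene");q,_=env.read_camera("top")
a=cv2.resize(p[120:270,200:400],(600,450),interpolation=2)
cv2.imwrite("pics/a1.png",a[...,::-1])
E
```

```text
t 1.98 tcp [0.5577 0.1202 0.1089] yd -12.1 -> [-0.048  0.034  2.022] turn 0.04
```

View pics/a1.png

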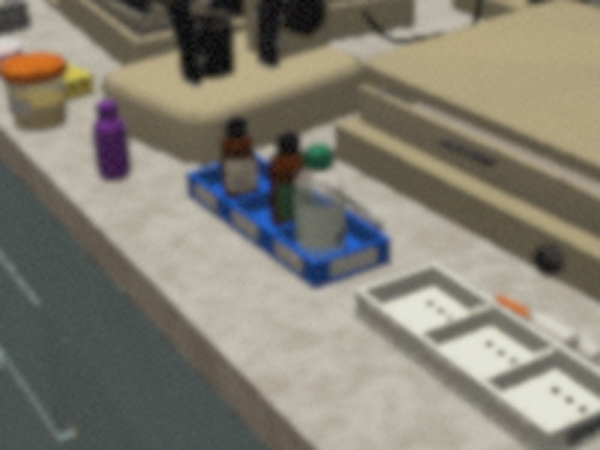

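```bash
python3 - <<'E'
from h import *
p,d=env.read_camera("scene");cv2.imwrite("pics/a2.png",p[...,::-1])
for n in("scene","top"):
    m=env.camera_model(n)
    print(n,[cv2.projectPoints(np.array([q]),np.array(m["rvec"],float),np.array(m["tvec"],float),np.array(m["K"]),None)[0].ravel().round(0) for q in([.5577,.1202,.1089],[.5585,.118,.072],[.5577,.1202,.2])])
E
```

```text
scene [array([276., 144.]), array([278., 159.]), array([274., 106.])]
top [array([238., 197.]), array([242., 200.]), array([231., 188.])]
```

View pics/a2.png

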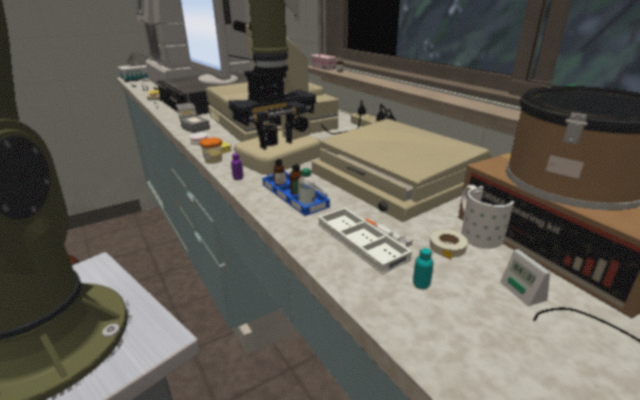

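The arm is now in view, with its fingers at (264,138) and (290,132) straddling the cream bottle's cap at (279,161). I'll descend and grip.

>>> drive_tool:
  moves: [-0.04,0.03,0.6,0,60,-0.04,0.03,1.2,0,60,-0.04,0.03,1.7,0,60,-0.04,0.03,2,0,60,-0.04,0.03,2.02,0,60]

```text
time_s: 2.75
tool_pos: [0.5584, 0.1188, 0.0293]
tool_rot: [-180.0, 0.0, 78.0]
force: [-0.3, -0.6, 0.0]
grip_width: 0.06
grasp_force: 0.0
```

>>> drive_tool:
  moves: [0,0,0,0,40,0,0,0,0,30,0,0,0,0,24,0,0,0,0,20,0,0,0,0,20]
  squeeze: 10

```text
time_s: 3.38
tool_pos: [0.5588, 0.1189, 0.03]
tool_rot: [180.0, -0.0, 77.9]
force: [0.4, -0.2, 1.5]
grip_width: 0.0287
grasp_force: 10.0
```

>>> drive_tool:
  moves: [0,0,-0.3,0,20,0,0,-1,0,20,0,0,-2,0,20,0,0,-3,0,20,0,0,-4,0,20]
  squeeze: 15

```text
time_s: 4.0
tool_pos: [0.5587, 0.1186, 0.1919]
tool_rot: [180.0, -0.0, 77.9]
force: [0.2, -0.9, -0.2]
grip_width: 0.0286
grasp_force: 15.0
```

```bash
echo "from h import *; go(.480,-.246,.19,-13.6); print(env.get_obs()['qpos'].round(0))" | python3 -
```

```text
t 4.0 tcp [0.5587 0.1186 0.1919] yd -12.1 -> [-9.324 -0.017  0.041] turn 0.15
[-42.  10.  31.  98.  -6.  73. -22.]
```

>>> drive_tool:
  moves: [-0.5,0,0,0,20,-1.4,0,0,0,20,-2.5,0,0,0.1,20,-3.6,0,0,0.1,20,-4.7,0,0,0.15,20]

```text
time_s: 4.62
tool_pos: [0.5179, -0.0673, 0.189]
tool_rot: [-179.9, 0.0, 76.4]
force: [1.4, -0.5, 0.6]
grip_width: 0.0286
grasp_force: 15.0
```

>>> drive_tool:
  moves: [-1.1,-0.02,0,0,20,-2.2,-0.02,0,0,20,-3.3,-0.02,0,0,20,-4.2,-0.02,0,0,20,-4.62,-0.02,0,0,20]

```text
time_s: 5.25
tool_pos: [0.4729, -0.2477, 0.1891]
tool_rot: [-179.9, 0.0, 76.2]
force: [0.4, -0.0, -0.3]
grip_width: 0.0285
grasp_force: 15.0
```

```bash
echo "from h import *; go(.480,-.246,.031,-13.6); print(env.get_obs()['qpos'].round(0))" | python3 -
```

```text
t 5.25 tcp [ 0.4729 -0.2477  0.1891] yd -13.8 -> [0.085 0.168 3.953] turn -0.02
[-20.   6.  48. 104.  -5.  72.  16.]
```

>>> drive_tool:
  moves: [0.08,0.17,0.3,0,20,0.08,0.17,1.2,0,20,0.08,0.17,2.1,0,20,0.08,0.17,3,0,20,0.08,0.17,3.6,0,20]

```text
time_s: 5.88
tool_pos: [0.4816, -0.2408, 0.0425]
tool_rot: [-179.8, -0.0, 76.5]
force: [0.0, -0.0, -0.0]
grip_width: 0.0286
grasp_force: 15.0
```

```bash
echo "from h import *; go(.480,-.246,.031,-13.6); p,d=env.read_camera('scene'); cv2.imwrite('pics/b1.png',cv2.resize(p[120:280,280:480],(640,512),interpolation=2)[...,::-1])" | python3 -
```

```text
t 5.88 tcp [ 0.4816 -0.2408  0.0425] yd -13.5 -> [-0.137 -0.007  0.288] turn 0.01
```

View pics/b1.png

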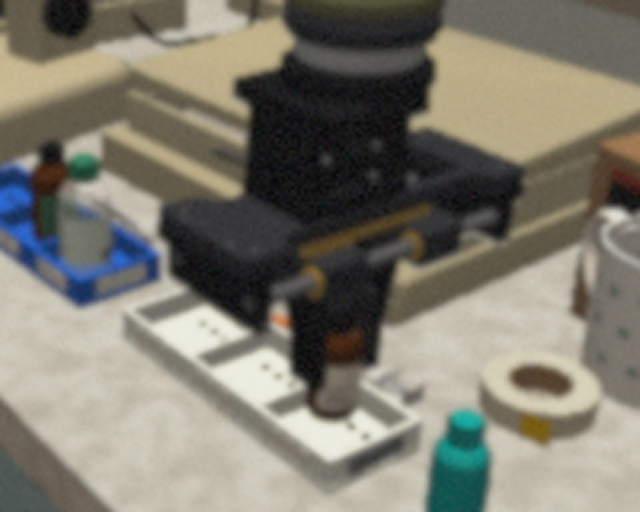

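The cream bottle, at (335,385), hangs upright just above the rightmost cell of the white rack. I'll lower it the last 11 mm with the 5 mm correction.

>>> drive_tool:
  moves: [-0.13,0,0.1,0,20,-0.13,0,0.18,0,20,-0.13,0,0.24,0,20,-0.13,0,0.28,0,20,-0.13,0,0.28,0,20]

```text
time_s: 6.55
tool_pos: [0.4817, -0.248, 0.0348]
tool_rot: [180.0, -0.0, 76.5]
force: [-0.1, 1.1, -0.6]
grip_width: 0.0285
grasp_force: 15.0
```

>>> drive_tool:
  moves: [0,0,0,0,20,0,0,0,0,20]

```text
time_s: 6.8
tool_pos: [0.4817, -0.248, 0.0347]
tool_rot: [180.0, -0.0, 76.5]
force: [0.0, 0.3, 0.1]
grip_width: 0.0286
grasp_force: 15.0
```

```bash
echo "from h import *; go(.480,-.246,.03,-13.6); print(env.get_obs()['force'])" | python3 -
```

```text
t 6.8 tcp [ 0.4817 -0.248   0.0347] yd -13.5 -> [ 0.04  -0.052  0.117] turn 0.01
[0.00373182 0.28238695 0.14399562]
```

>>> drive_tool:
  moves: [0,0,0.04,0,20,0,0,0.08,0,20,0,0,0.1,0,20,0,0,0.11,0,20,0,0,0.11,0,20]

```text
time_s: 7.42
tool_pos: [0.4815, -0.2481, 0.0301]
tool_rot: [-180.0, -0.0, 76.4]
force: [-0.7, -0.2, -1.2]
grip_width: 0.0288
grasp_force: 15.0
```

Height matches the grasp height. Open gently (still within the cell), then rise.

>>> drive_tool:
  moves: [0,0,0,0,31,0,0,0,0,36,0,0,0,0,45,0,0,0,0,60,0,0,0,0,60]

```text
time_s: 8.05
tool_pos: [0.4815, -0.2481, 0.0302]
tool_rot: [180.0, -0.0, 76.5]
force: [-0.0, -0.6, -0.1]
grip_width: 0.0558
grasp_force: 0.0
```

>>> drive_tool:
  moves: [0,0,-0.5,0,60,0,0,-1.2,0,60,0,0,-2.2,0,60,0,0,-3.2,0,60,0,0,-3.6,0,60]

```text
time_s: 8.68
tool_pos: [0.4828, -0.249, 0.1777]
tool_rot: [179.7, -0.0, 76.4]
force: [0.6, 0.4, 0.1]
grip_width: 0.0601
grasp_force: 0.0
```

```bash
python3 - <<'E'
from h import *
go(.55,.049,.17,-12.5)
p,d=env.read_camera('scene'); cv2.imwrite('pics/b2.png',cv2.resize(p[120:280,280:480],(640,512),interpolation=2)[...,::-1])
E
```

```text
t 8.68 tcp [ 0.4828 -0.249   0.1777] yd -13.6 -> [ 7.637 -0.117  0.196] turn -0.11
```

View pics/b2.png

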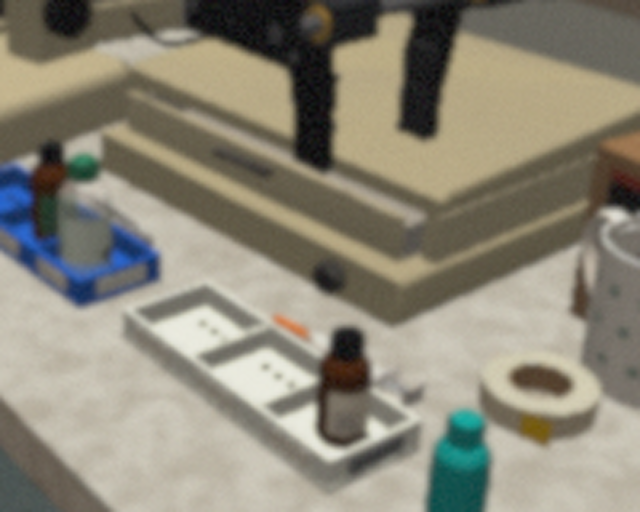

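The cream bottle, at (343,385), stands upright in the rightmost white cell. Next is the middle one.

>>> drive_tool:
  moves: [0.5,0,0,0,60,1.7,0,0,0,60,2.9,0,0,-0.05,60,4.1,0,0,-0.1,60,5.3,-0.05,0,-0.1,60]

```text
time_s: 9.35
tool_pos: [0.5288, -0.04, 0.1733]
tool_rot: [-179.9, 0.0, 77.4]
force: [-0.5, -0.2, -0.7]
grip_width: 0.0598
grasp_force: 0.0
```

>>> drive_tool:
  moves: [1,0,0,0,60,1.8,-0.05,0,0,60,2.3,-0.07,0,0,60,2.34,-0.07,0,0,60,2.34,-0.07,0,0,60]

```text
time_s: 9.98
tool_pos: [0.5467, 0.0488, 0.174]
tool_rot: [-180.0, 0.1, 77.3]
force: [-0.9, -0.3, -0.2]
grip_width: 0.0606
grasp_force: 0.0
```

```bash
echo "from h import *; go(.55,.049,.03,-12.5)" | python3 -
```

```text
t 9.97 tcp [0.5467 0.0488 0.174 ] yd -12.7 -> [0.027 0.081 3.599] turn -0.02
```

>>> drive_tool:
  moves: [0.02,0.08,0.4,0,60,0.02,0.08,1.3,0,60,0.02,0.08,2.2,0,60,0.02,0.08,3,0,60,0.02,0.08,3.4,0,60]

```text
time_s: 10.6
tool_pos: [0.5486, 0.0492, 0.0356]
tool_rot: [-179.8, 0.1, 77.4]
force: [-0.1, -0.7, 0.0]
grip_width: 0.0601
grasp_force: 0.0
```

>>> drive_tool:
  moves: [0,0,0.15,0,60,0,0,0.2,0,60,0,0,0.2,0,60]

```text
time_s: 10.98
tool_pos: [0.5509, 0.0506, 0.031]
tool_rot: [179.9, -0.1, 77.4]
force: [-0.0, 0.1, -0.1]
grip_width: 0.06
grasp_force: 0.0
```

>>> drive_tool:
  moves: [0,0,0,0,45,0,0,0,0,36,0,0,0,0,30,0,0,0,0,26,0,0,0,0,26]
  squeeze: 10

```text
time_s: 11.6
tool_pos: [0.5502, 0.0507, 0.0303]
tool_rot: [180.0, -0.0, 77.5]
force: [-0.4, -0.3, 0.6]
grip_width: 0.0334
grasp_force: 10.0
```

>>> drive_tool:
  moves: [0,0,-0.3,0,26,0,0,-1,0,26,0,0,-2,0,26,0,0,-3,0,26,0,0,-4,0,26]
  squeeze: 15

```text
time_s: 12.22
tool_pos: [0.5501, 0.0503, 0.1922]
tool_rot: [180.0, -0.0, 77.4]
force: [0.6, 0.4, -0.3]
grip_width: 0.0336
grasp_force: 15.0
```

```bash
echo "from h import *; go(.495,-.184,.19,-13.6)" | python3 -
```

```text
t 12.22 tcp [0.5501 0.0503 0.1922] yd -12.6 -> [-6.017 -0.068  0.052] turn 0.1
```

>>> drive_tool:
  moves: [-0.4,0,0,0,26,-1.2,0,0,0,26,-2.1,0,0,0.05,26,-3,-0.03,0,0.1,26,-3.9,-0.05,0,0.1,26]

```text
time_s: 12.85
tool_pos: [0.5128, -0.1031, 0.1894]
tool_rot: [-179.9, 0.0, 76.4]
force: [0.6, 0.5, -1.3]
grip_width: 0.0336
grasp_force: 15.0
```

>>> drive_tool:
  moves: [-0.9,0,0,0,26,-1.6,0,0,0,26,-2,0,0,0,26,-2.1,0,0,0,26,-2.1,0,0,0,26]

```text
time_s: 13.48
tool_pos: [0.4947, -0.1821, 0.1899]
tool_rot: [-180.0, -0.0, 76.5]
force: [0.1, 1.0, -0.8]
grip_width: 0.034
grasp_force: 15.0
```

```bash
echo "from h import *; go(.495,-.184,.0305,-13.6)" | python3 -
```

```text
t 13.47 tcp [ 0.4947 -0.1821  0.1899] yd -13.5 -> [-0.045  0.019  3.985] turn 0.01
```

>>> drive_tool:
  moves: [-0.04,0,0.4,0,26,-0.04,0,1.3,0,26,-0.04,0,2.2,0,26,-0.04,0,3.1,0,26,-0.04,0,3.6,0,26]

```text
time_s: 14.1
tool_pos: [0.4926, -0.1831, 0.043]
tool_rot: [-179.8, 0.0, 76.5]
force: [0.8, -0.6, -0.6]
grip_width: 0.034
grasp_force: 15.0
```

>>> drive_tool:
  moves: [0,0,0.1,0,26,0,0,0.2,0,26,0,0,0.28,0,26,0,0,0.32,0,26,0,0,0.32,0,26]

```text
time_s: 14.72
tool_pos: [0.4945, -0.1845, 0.0336]
tool_rot: [180.0, -0.0, 76.4]
force: [0.3, -0.1, -0.2]
grip_width: 0.0333
grasp_force: 15.0
```

```bash
echo "from h import *; go(.495,-.184,.0303,-13.6)" | python3 -
```

```text
t 14.72 tcp [ 0.4945 -0.1845  0.0336] yd -13.6 -> [0.015 0.01  0.083] turn 0.0
```

>>> drive_tool:
  moves: [0,0,0.04,0,26,0,0,0.07,0,26,0,0,0.08,0,26,0,0,0.08,0,26]

```text
time_s: 15.22
tool_pos: [0.4942, -0.1845, 0.0303]
tool_rot: [-180.0, -0.0, 76.4]
force: [-0.7, 0.8, 2.0]
grip_width: 0.0336
grasp_force: 15.0
```

>>> drive_tool:
  moves: [0,0,0,0,36,0,0,0,0,41,0,0,0,0,50,0,0,0,0,60,0,0,0,0,60]

```text
time_s: 15.85
tool_pos: [0.4942, -0.1845, 0.0301]
tool_rot: [180.0, -0.0, 76.4]
force: [-0.1, 0.2, 0.1]
grip_width: 0.0576
grasp_force: 0.0
```

>>> drive_tool:
  moves: [0,0,-0.5,0,60,0,0,-1.2,0,60,0,0,-2.2,0,60,0,0,-3.2,0,60,0,0,-3.6,0,60]

```text
time_s: 16.48
tool_pos: [0.4956, -0.1853, 0.1777]
tool_rot: [179.7, -0.1, 76.4]
force: [-0.7, 0.3, -0.3]
grip_width: 0.0601
grasp_force: 0.0
```

```bash
python3 - <<'E'
from h import *
go(.53,-.003,.18,-12.5)
p,d=env.read_camera('scene'); cv2.imwrite('pics/b3.png',cv2.resize(p[120:280,280:480],(640,512),interpolation=2)[...,::-1])
E
```

```text
t 16.48 tcp [ 0.4956 -0.1853  0.1777] yd -13.6 -> [ 4.632 -0.234 -0.054] turn -0.11
```

View pics/b3.png

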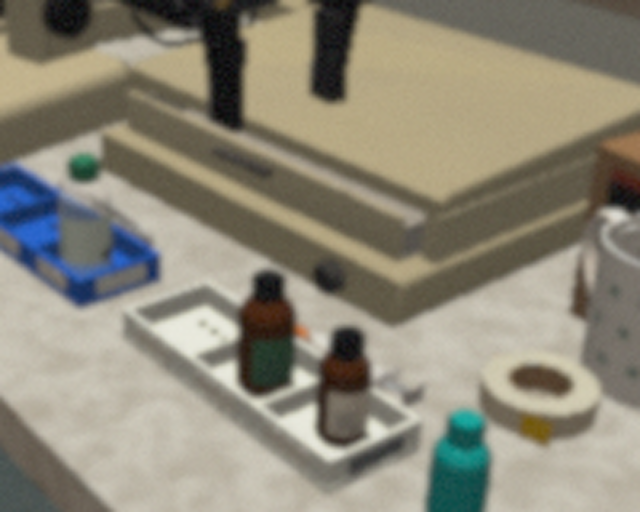

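The green-label bottle (267,340) stands in the middle cell and the cream one (343,390) is still upright. The green-cap bottle (83,215) is next.

>>> drive_tool:
  moves: [0.5,0,0,0,60,1.6,0,0,0,60,2.7,-0.1,0,-0.05,60,3.6,-0.15,0,-0.1,60,4.3,-0.2,0,-0.1,60]

```text
time_s: 17.15
tool_pos: [0.5262, -0.0135, 0.1732]
tool_rot: [-179.9, 0.0, 77.5]
force: [-0.3, -0.2, 0.5]
grip_width: 0.06
grasp_force: 0.0
```

>>> drive_tool:
  moves: [0.3,0,0,0,60,0.33,0,0,0,60,0.33,0,0,0,60]

```text
time_s: 17.52
tool_pos: [0.5294, -0.0041, 0.174]
tool_rot: [-180.0, 0.0, 77.3]
force: [-0.3, 0.5, -1.3]
grip_width: 0.0603
grasp_force: 0.0
```

```bash
echo "from h import *; go(.53,-.004,.03,-12.5)" | python3 -
```

```text
t 17.52 tcp [ 0.5294 -0.0041  0.174 ] yd -12.7 -> [0.008 0.015 3.6  ] turn -0.02
```

>>> drive_tool:
  moves: [0,0,0.4,0,60,0,0,1.2,0,60,0,0,2,0,60,0,0,2.8,0,60,0,0,3.3,0,60]

```text
time_s: 18.15
tool_pos: [0.5279, -0.0037, 0.0396]
tool_rot: [-179.9, 0.1, 77.4]
force: [-0.1, 0.3, -0.1]
grip_width: 0.0602
grasp_force: 0.0
```

>>> drive_tool:
  moves: [0,0,0.15,0,60,0,0,0.27,0,60,0,0,0.3,0,60,0,0,0.3,0,60]

```text
time_s: 18.65
tool_pos: [0.5301, -0.0025, 0.0307]
tool_rot: [179.9, -0.0, 77.5]
force: [0.1, 1.2, 0.5]
grip_width: 0.0599
grasp_force: 0.0
```

>>> drive_tool:
  moves: [0,0,0,0,46,0,0,0,0,38,0,0,0,0,32,0,0,0,0,28,0,0,0,0,28]
  squeeze: 10

```text
time_s: 19.27
tool_pos: [0.5297, -0.0024, 0.0302]
tool_rot: [180.0, -0.0, 77.5]
force: [-0.5, 0.6, 1.1]
grip_width: 0.0361
grasp_force: 10.0
```

>>> drive_tool:
  moves: [0,0,-0.3,0,28,0,0,-1,0,28,0,0,-2,0,28,0,0,-3,0,28,0,0,-4,0,28]
  squeeze: 15

```text
time_s: 19.9
tool_pos: [0.5295, -0.0028, 0.1922]
tool_rot: [180.0, -0.0, 77.4]
force: [0.3, 0.7, -1.1]
grip_width: 0.0354
grasp_force: 15.0
```

```bash
echo "from h import *; go(.510,-.122,.19,-13.6)" | python3 -
```

```text
t 19.9 tcp [ 0.5295 -0.0028  0.1922] yd -12.6 -> [-3.015  0.174  0.053] turn 0.1
```

>>> drive_tool:
  moves: [-0.4,0,0,0,28,-1.2,0.05,0,0.05,28,-2,0.1,0,0.1,28,-2.7,0.17,0,0.1,28,-3,0.17,0,0.1,28]

```text
time_s: 20.52
tool_pos: [0.5089, -0.1236, 0.1896]
tool_rot: [-179.9, 0.0, 76.2]
force: [-0.6, 1.1, -0.6]
grip_width: 0.0356
grasp_force: 15.0
```

>>> drive_tool:
  moves: [0,0,0,0,28,0,0,0,0,28]

```text
time_s: 20.78
tool_pos: [0.5103, -0.1197, 0.1899]
tool_rot: [-180.0, -0.0, 76.5]
force: [-0.0, 0.7, 0.4]
grip_width: 0.0358
grasp_force: 15.0
```

```bash
echo "from h import *; go(.510,-.122,.0303,-13.6)" | python3 -
```

```text
t 20.77 tcp [ 0.5103 -0.1197  0.1899] yd -13.5 -> [-0.06   0.008  3.989] turn 0.01
```

>>> drive_tool:
  moves: [-0.05,0,0.4,0,28,-0.05,0,1.3,0,28,-0.05,0,2.2,0,28,-0.05,0,3.1,0,28,-0.05,0,3.6,0,28]

```text
time_s: 21.4
tool_pos: [0.5079, -0.1222, 0.043]
tool_rot: [-179.8, 0.1, 76.5]
force: [0.1, -0.5, -0.6]
grip_width: 0.0356
grasp_force: 15.0
```

>>> drive_tool:
  moves: [0,0,0.1,0,28,0,0,0.2,0,28,0,0,0.28,0,28,0,0,0.34,0,28,0,0,0.34,0,28]

```text
time_s: 22.02
tool_pos: [0.5099, -0.123, 0.0327]
tool_rot: [180.0, -0.0, 76.5]
force: [-0.1, -0.8, -1.2]
grip_width: 0.0356
grasp_force: 15.0
```

```bash
echo "from h import *; go(.510,-.122,.0303,-13.6)" | python3 -
```

```text
t 22.02 tcp [ 0.5099 -0.123   0.0327] yd -13.5 -> [ 0.025 -0.003  0.061] turn 0.01
```

>>> drive_tool:
  moves: [0,0,0.03,0,28,0,0,0.05,0,28,0,0,0.06,0,28,0,0,0.06,0,28]

```text
time_s: 22.52
tool_pos: [0.5097, -0.1231, 0.0303]
tool_rot: [-180.0, -0.0, 76.4]
force: [0.2, -0.0, 0.7]
grip_width: 0.0357
grasp_force: 15.0
```

>>> drive_tool:
  moves: [0,0,0,0,38,0,0,0,0,43,0,0,0,0,52,0,0,0,0,60,0,0,0,0,60]

```text
time_s: 23.15
tool_pos: [0.5097, -0.1231, 0.0301]
tool_rot: [-180.0, -0.0, 76.5]
force: [-0.2, -0.1, 0.7]
grip_width: 0.0586
grasp_force: 0.0
```

>>> drive_tool:
  moves: [0,0,-0.5,0,60,0,0,-1.2,0,60,0,0,-2.2,0,60,0,0,-3.2,0,60,0,0,-4,0,60]

```text
time_s: 23.78
tool_pos: [0.51, -0.1232, 0.1919]
tool_rot: [179.9, -0.0, 76.4]
force: [-0.1, 0.2, 0.4]
grip_width: 0.0601
grasp_force: 0.0
```

>>> drive_tool:
  moves: [0,0,0,0,60,0,0,0,0,60]

```text
time_s: 24.02
tool_pos: [0.5092, -0.1229, 0.1894]
tool_rot: [-179.9, -0.0, 76.5]
force: [-0.8, -0.7, 0.2]
grip_width: 0.0603
grasp_force: 0.0
```

```bash
python3 - <<'E'
from h import *
p,d=env.read_camera('scene'); q,dt=env.read_camera('top')
a=cv2.resize(p[130:280,250:430],(540,450),interpolation=2); b=cv2.resize(q[180:230,220:410],(540,142),interpolation=2)
cv2.imwrite('pics/b4.png',np.vstack([a,b])[...,::-1]); print(env.get_obs()['tool_pos'],env.get_obs()['grip_width'])
E
```

```text
[ 0.50882232 -0.12289641  0.18884453] 0.06008640477595443
```

View pics/b4.png

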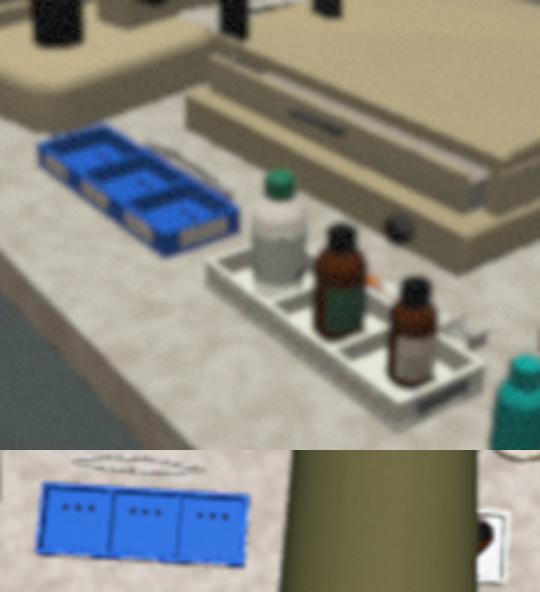

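The final view shows the green-cap bottle (279,230) in the left cell, the green-label one (340,285) in the middle and the cream one (413,335) in the right. All are upright, the blue rack is empty, and the forceps and syringe lie where they did.

```bash
echo "from cell import env; print(env.sign_off())" | python3 -
```

```text
the job is handed in; nothing more can be done
None
```

All three bottles stand upright in the white rack in reverse order (cream label right, green label middle, green cap left), the forceps and syringe were not disturbed, and the job was handed in after about 24 s of robot time.

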